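# Push the green cell home in the tester's V-groove

## Task

Push the green battery gently along its V-groove in the battery tester, away from the open end, up to the stop at the white housing, and let go of it there. It must stay lying in its groove, and the red battery in the other groove must be left where it is.

Things in the scene. Friction and masses are not known exactly. Their poses are not given: they have to be found in the camera images.
- cell_tester: battery tester fixed flat on the desk, 212 mm long (x), 116 mm wide (y): flat grey deck, 12.5 mm high, with two aluminium V-grooves along x, at y = +30 and -30 mm, open at the near end (x = -95 mm) and closed at the far end by a white housing 34 mm high. Origin on the desk surface, midway between the grooves. x points along the grooves to the housing, z up
- stop_mid (a point): middle of the stop: the flat front face of the white housing, at tester x = +85 mm, y = 0, 16.5 mm above the desk; a brass disc marks it in each lane. The grooves are 90 degree Vs, bottom 6 mm and lips 12.5 mm above the desk, 13 mm wide at the lips. Axes as the tester's
- green_cell_mid (a point): centre of the green AA battery (green, one white end): loose cylinder, 15 mm diameter, 50 mm long, 25 g, lying in one of the grooves (either); its own z axis runs along it to the stop. Its axis is 16.5 mm, its top 24 mm above the desk. At the stop its centre is at tester x = +60 mm; it starts 60 to 95 mm short of that. Slides under 1 N
- red_cell_mid (a point): centre of the red AA battery (red, one white end), of the same size, lying likewise in the other groove; it stays where it is

How it is judged (in metres and radians):
At the end, for the whole second after the job is handed in: The green battery rests in its groove, along it within 10 degrees, its front end within 10 mm of the stop; the red battery lies within 10 mm of where it was (x of green_cell_mid in the frame of cell_tester above 0.05 m and (y of green_cell_mid in the frame of cell_tester between 0.02 and 0.04 m or y of green_cell_mid in the frame of cell_tester between -0.04 and -0.02 m) and z of green_cell_mid in the frame of cell_tester below 0.022 m and angle between the z axis of green_cell_mid and the x axis of cell_tester, either way round below 0.175 rad and linear speed of green_cell below 0.02 m/s and distance of red_cell_mid from where it was at the start of the episode below 0.01 m); the robot touches nothing.
It fails at once if the green battery is lifted out of its groove (its centre more than 20 mm above where it lies) (z of green_cell_mid in the frame of cell_tester above 0.0365 m).
It fails at once if the green battery is rammed: pressed on the tester with more than 60 N (contact force between green_cell and cell_tester above 60 N).
It fails at once if the red battery is moved by more than 10 mm (distance of red_cell_mid from where it was at the start of the episode above 0.01 m).
It also fails if it takes over 35 s, if anything falls off the work surface, if the arm or the gripper's body presses on something with over 40 N, if the wrist force passes 120 N, or if a joint passes its speed limit or range.

## Robot

A 6-joint arm with a two-finger parallel gripper is mounted at the origin on a cart in front of the work surface, level with it; the furniture and walls round the work are solid. World frame = base frame: x ahead of the robot, y to its left, z up, the work surface at z = 0. Lengths are in mm, angles in rad, forces in N, time in s.
With the tool pointing down it reaches from about 325 to 900 mm from the base axis. Payload 6.1 kg.
Tool frame: the origin (TCP) lies midway between the tips of the shut fingers; the grasp point (between the pads) lies 19 mm behind it (robot.pinch_z is the distance from the TCP to the grasp point, in mm); z points along the fingers, y is the line along which they close (so a half turn about z gives the same grasp; the last joint's range is limited). The gripper opens to 85 mm and grips with 20 to 120 N. Pads are 22 mm wide; open, the fingers measure 114 mm over their backs; the gripper's body (76 mm by 85 mm) begins 54 mm behind the grasp point. The pads swing forward as they close: fully open they stand 13 mm farther back than shut.
Start: joints at [-1.348, 0.22, 1.526, -0, 1.395, -0.126], TCP at [213.599, -587.36, 231.3] pointing down, gripper open.
Joint ranges: [-2.98, 2.98], [-0.91, 2.08], [0.09, 2.57], [-1.24, 4.39], [0.2, 2.65], [-2.68, 2.68]. Speed limits (rad/s): [2.57, 2.57, 3.01, 3.14, 3.14, 3.14].

## Interface

Orientations are given as a unit quaternion [w, x, y, z].
In Python, from rig import robot, optics gives the robot as it stands. The module is installed in compiled form; this text tells all that it offers.
- The arm moves only by the tool servo_tool, never from a script. Its argument "series" is a list that holds one entry, the list of rows, each a list of 4 numbers: the shift along the world's x, y, z each as a share of 20 cm, from -1 to 1, then the turn about the world's z as a share of 0.5 rad, from -1 to 1. A call has 1 to 12 rows; each row is the pose to reach, as a shift and turn from the pose commanded when the call began; what a row does not reach only later rows make up. A row lasts 1/8 s, in which the tool goes at most 62.5 mm and 10.7 degrees, less where a joint would pass 70% of its speed; a pose out of reach is approached as far as the arm can. A call with a number of a shift or a turn outside -1 to 1 is refused whole. A call with a gripper value outside its range is refused whole. "fingers" is the closure, from -1 (fully open) to 1 (shut), so that 0 is half open, set as the call begins (left out, the last holds). The fingers move at their own pace and stop on an object; "grip_force" is the grip in N (left out, the last holds). Time passes only in rows, so rows that repeat a pose let the fingers close. It gives the time, the measured TCP pose, the force, the opening and the grip force at its end, in the units of the state.
- robot.sense(): the state, without advancing time (a new reading comes with each control period).
- optics.get_image(name): name is "side" or "top" or "wrist"; returns (picture, depth): 420x560x3 uint8, blue, green, red; 420x560 float32, mm along the optical axis (not along the pixel's ray), 0 where there is no reading.
- optics.camera_params(name): a dict with "vfov" (degrees; the focal length in pixels is half the picture's height over the tangent of half this angle, whatever the lens; pixels are square), "cx", "cy" (the principal point, pixels), "extrinsics" (4x4, takes a point from world to camera coordinates). Camera axes: x right, y down, z forward; pixel columns grow to the right and rows downward; lengths in mm; the calibration is good to about 2 mm. A picture is of the moment at which its call begins: read the wrist's pose just before it. camera_params takes no time and is no camera call; for the wrist camera it gives the pose at the moment of the call.
- robot.close_job(): hands the job in; it is judged then, once.
The state is a dict: "t": time; "joint_pos": joint angles; "qvel": joint speeds; "joint_efforts": joint torques, N m; "position": TCP position; "orientation": TCP orientation; "contact_force": force on the tool from outside, world axes, zero at the start; "moment": the same for the moment, N m; "opening": finger opening in mm; "grasp_force": force on a finger pad.
Only numpy, scipy, OpenCV 4.12 (cv2) and the standard library are available. Lean on these libraries where they do the work, as an engineer would, in place of code of your own. Each camera call takes 0.05 s, during which the arm holds its last target. There are 200 camera calls.

## Working session

There is one attempt and no reset: what is moved stays moved. The work goes in short steps, Python scripts to look and compute and a tool call to move; the robot and the scene stay as the last step left them, time stands still between calls to the robot, and variables do not carry over. Pictures are saved under pics/ and viewed, at most 10 in all, crops included, and the job is handed in when it is done.

Besides the shell and the picture viewer there is one more tool, called as name(argument=value, ...) on one line, values as JSON. servo_tool: Moves the arm, as the interface text tells. Shift numbers are shares of 20 cm and turn numbers shares of 0.5 rad, none past 1 either way. Its arguments: {"type":"object","properties":{"series":{"type":"array"},"fingers":{"type":"number"},"grip_force":{"type":"number"}},"required":["series"]}

```bash
mkdir -p pics; cat > h.py <<'E'
import numpy as np, cv2
from rig import robot, optics
def cam(n):
    p=optics.camera_params(n); im,d=optics.get_image(n); return p,im,d
def pts(p,d):
    f=d.shape[0]/2/np.tan(np.radians(p['vfov'])/2)
    v,u=np.mgrid[:d.shape[0],:d.shape[1]]
    c=np.dstack([(u-p['cx'])/f*d,(v-p['cy'])/f*d,d])
    E=np.array(p['extrinsics']); return (c-E[:3,3])@E[:3,:3]
def ray(p,u,v,z):
    f=210/np.tan(np.radians(p['vfov'])/2);E=np.array(p['extrinsics']);R=E[:3,:3]
    o=-R.T@E[:3,3]; r=R.T@np.array([(u-p['cx'])/f,(v-p['cy'])/f,1]); return o+r*(z-o[2])/r[2]
E
python3 - <<'E'
from h import *
print(robot.sense())
for n in('top','side'):
    p,im,d=cam(n); cv2.imwrite(f'pics/{n}0.png',im); np.savez(f'{n}0.npz',im=im,d=d); print(n,p)
E
```

```text
{'t': 0.0, 'joint_pos': array([-1.34811477e+00,  2.21263614e-01,  1.52760268e+00,  1.14985356e-05,
        1.39471804e+00, -1.26110481e-01]), 'qvel': array([ 0.00091625, -0.00068823,  0.00169255, -0.00043377, -0.00028158,
        0.00232301]), 'joint_efforts': array([-6.45053806e-04, -4.96897781e+01, -3.89396918e+01, -2.68850254e-04,
        1.10660287e-02,  1.23320677e-05]), 'position': array([ 213.46002949, -586.76993513,  230.18049706]), 'orientation': array([-9.94949723e-04,  9.84831204e-01,  1.73512268e-01, -4.24130827e-05]), 'contact_force': array([ 0.10203715, -0.64157099, -0.06919973]), 'moment': array([-0.01953035, -0.01219583,  0.00825472]), 'grasp_force': 0.0, 'opening': 85.59728049668138}
top {'vfov': 42.19007648531362, 'cx': 279.3629733665722, 'cy': 213.22193562602365, 'extrinsics': array([[ 6.66846070e-03, -9.99694085e-01, -2.38173979e-02,
         9.62899883e+01],
       [-9.87552107e-01, -2.84064143e-03, -1.57266549e-01,
         5.65277142e+02],
       [ 1.57150782e-01,  2.45696472e-02, -9.87268942e-01,
         7.93388227e+02],
       [ 0.00000000e+00,  0.00000000e+00,  0.00000000e+00,
         1.00000000e+00]])}
side {'vfov': 45.12881591586155, 'cx': 278.7414839906067, 'cy': 211.71281375261393, 'extrinsics': array([[ 8.49616785e-01, -5.27366292e-01,  6.00937568e-03,
        -4.45446874e+02],
       [-2.56084897e-01, -4.22474580e-01, -8.69445660e-01,
         2.47091321e+02],
       [ 4.61055142e-01,  7.37156716e-01, -4.93992037e-01,
         5.42749780e+02],
       [ 0.00000000e+00,  0.00000000e+00,  0.00000000e+00,
         1.00000000e+00]])}
```

View pics/top0.png

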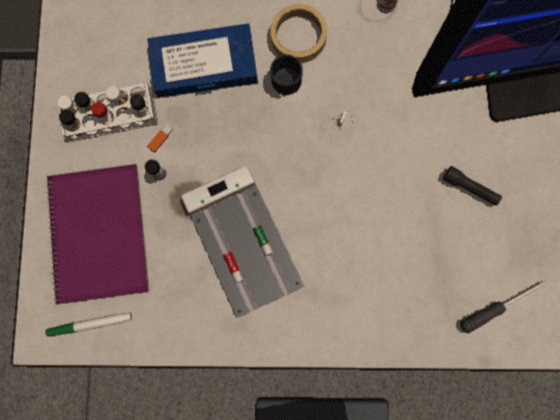

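View pics/side0.png

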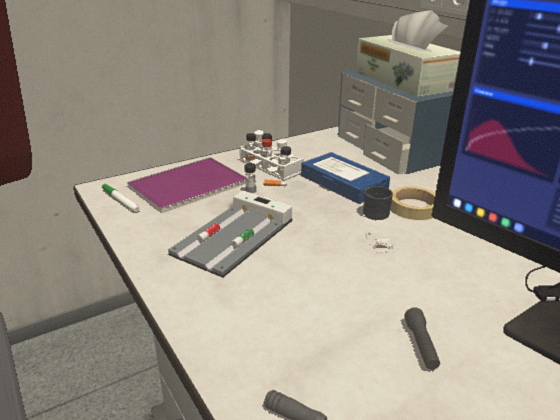

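The top view shows the tester with its housing at about (218,190) and its open end at about (270,300). The green cell is at (262,240) in the right groove and the red cell at (233,265) in the left one. The side view agrees: green (243,237), red (210,231).

```bash
python3 - <<'E'
from h import *
for n in('top','side'):
    z=np.load(n+'0.npz');im,d=z['im'],z['d'];p=optics.camera_params(n)
    P=pts(p,d);hsv=cv2.cvtColor(im,cv2.COLOR_BGR2HSV);H,S,V=cv2.split(hsv)
    roi=np.zeros(H.shape,bool)
    if n=='top': roi[160:325,175:310]=1
    else: roi[185:275,160:300]=1
    print(n,'desk z',np.median(P[...,2][roi&(P[...,2]<7)]))
    up=roi&(P[...,2]>7)&(P[...,2]<50)&(d>0)
    up=cv2.morphologyEx(up.astype(np.uint8),cv2.MORPH_OPEN,np.ones((3,3)))>0
    r=cv2.minAreaRect(P[up][:,:2].astype(np.float32));print('rect',r,cv2.boxPoints(r).round().tolist())
    hs=roi&(P[...,2]>27)&(P[...,2]<45); r=cv2.minAreaRect(P[hs][:,:2].astype(np.float32));print('housing',r,hs.sum(),np.median(P[hs],0))
    for c,m in(('g',(H>45)&(H<85)),('r',(H<8)|(H>172))):
        m=roi&m&(S>110)&(V>40); k,l,st,ce=cv2.connectedComponentsWithStats(m.astype(np.uint8))
        i=1+st[1:,4].argmax();u,v=ce[i];b=l==i
        print(c,st[i],ce[i].round(1),'ray z=20',ray(p,u,v,20).round(1),'depth med',np.median(P[b],0).round(1))
        q=P[b][:,:2]; w=np.linalg.svd(q-q.mean(0),full_matrices=False)[2][0];t=(q-q.mean(0))@w;print('  axis',w,np.degrees(np.arctan2(w[1],w[0])),np.ptp(t))
E
python3 - <<'E'
import sys;sys.path.insert(0,'.')
import cv2
im=cv2.imread('pics/top0.png')[155:325,170:315];cv2.imwrite('pics/crop0.png',cv2.resize(im,None,fx=3.5,fy=3.5,interpolation=cv2.INTER_CUBIC))
E
```

```text
top desk z 0.3329397179598177
rect ((525.1685180664062, 158.9267578125), (212.29457092285156, 116.43565368652344), 25.69081687927246) [[404.0, 165.0], [455.0, 60.0], [646.0, 152.0], [596.0, 257.0]]
housing ((549.5208740234375, 170.3250274658203), (158.47032165527344, 115.65342712402344), 25.719202041625977) 1482 [605.03950588 196.61801209  34.10775031]
g [254 226  14  19 105] [260.2 235. ] ray z=20 [534.1 129.7  20. ] depth med [533.8 129.8  22.7]
  axis [-0.91612577 -0.40089097] -156.36611073563407 29.19969375164021
r [224 252  15  22 184] [230.9 262. ] ray z=20 [491.1 175.3  20. ] depth med [490.9 174.8  22.4]
  axis [-0.91074221 -0.41297534] -155.60812132441353 33.49222624881326
side desk z 0.7618758066958347
rect ((541.3668212890625, 211.5823211669922), (335.8730163574219, 232.97413635253906), 74.63899230957031) [[385.0, 81.0], [609.0, 19.0], [698.0, 343.0], [474.0, 404.0]]
housing ((608.007568359375, 196.17002868652344), (36.41000747680664, 116.32404327392578), 26.480613708496094) 665 [605.7726127  188.4733496   34.12820933]
g [243 229  10  10  40] [247.3 233.4] ray z=20 [539.3 127.7  20. ] depth med [537.6 124.8  22.1]
  axis [-0.88732418 -0.46114619] -152.53890649383095 25.794799793013738
r [205 223  15  13  94] [212.6 228.6] ray z=20 [494.9 173.4  20. ] depth med [493.9 171.6  22.3]
  axis [-0.87773134 -0.47915311] -151.36989526547745 32.10652242242901
```

View pics/crop0.png

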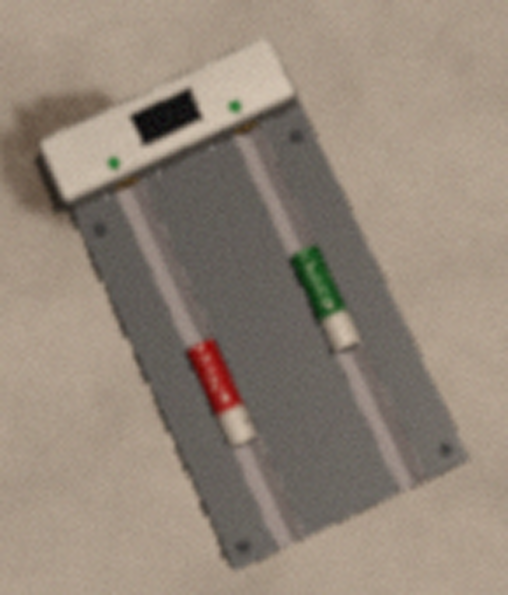

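servo_tool(series=[[[0.32,0.86,0,0.2],[0.32,0.86,0,0.2],[0.32,0.86,0,0.2],[0.32,0.86,0,0.2],[0.32,0.86,0,0.2]]], fingers=1, grip_force=20)

```text
t: 0.72
position: [277.7, -415.6, 231.4]
orientation: [0.0, 0.975, 0.223, -0.0]
contact_force: [-0.7, -0.4, -0.5]
opening: 0.1
grasp_force: 0.0
```

servo_tool(series=[[[0.32,0.86,0,0],[0.32,0.86,0,0],[0.32,0.86,0,0],[0.32,0.86,0,0],[0.32,0.86,0,0]]])

```text
t: 1.35
position: [341.6, -244.6, 231.5]
orientation: [0.0, 0.975, 0.222, -0.0]
contact_force: [-1.4, -0.4, -0.4]
opening: -0.2
grasp_force: 0.0
```

servo_tool(series=[[[0.32,0.86,0,0],[0.32,0.86,0,0],[0.32,0.86,0,0],[0.32,0.86,0,0],[0.32,0.86,0,0]]])

```text
t: 1.98
position: [405.7, -73.0, 231.2]
orientation: [0.0, 0.975, 0.222, -0.0]
contact_force: [-0.5, 0.4, -0.8]
opening: 0.3
grasp_force: 0.0
```

servo_tool(series=[[[0.32,0.86,0,0],[0.32,0.86,0,0],[0.32,0.86,-0.75,0],[0.32,0.86,-0.75,0],[0.32,0.86,-0.75,0],[0.32,0.86,-0.75,0],[0.32,0.86,-0.75,0],[0.32,0.86,-0.75,0]]])

```text
t: 2.98
position: [471.4, 99.5, 83.4]
orientation: [0.0, 0.975, 0.222, 0.002]
contact_force: [-1.0, -0.9, 0.1]
opening: -0.5
grasp_force: 0.0
```

```bash
python3 - <<'E'
from h import *
s=robot.sense();print(s['position'],s['t'])
p,a,d=cam('top'); q,b,_=cam('wrist')
x=np.array([np.cos(np.radians(25.69)),np.sin(np.radians(25.69))]);y=np.array([-x[1],x[0]]);o=np.array([525.17,158.93])-11*x
r=s['position'][:2]-o;print('tcp in tester',r@x,r@y)
E_=np.array(q['extrinsics']);f=210/np.tan(np.radians(q['vfov'])/2)
for t in(-30,-27,23,85):
    w=np.r_[o+t*x-30*y,24]; c=E_[:3,:3]@w+E_[:3,3];u=c[:2]/c[2]*f+[q['cx'],q['cy']];print(t,u)
    cv2.circle(b,tuple(int(k) for k in u),3,(255,0,255),1)
w=np.r_[s['position'][:2],15];c=E_[:3,:3]@w+E_[:3,3];print('tip',c[:2]/c[2]*f+[q['cx'],q['cy']])
cv2.imwrite('pics/w1.png',b)
E
```

```text
[471.43134603  99.4598387   83.41326933] 2.975
tcp in tester -63.20715546085807 -30.29589236177948
-30 [283.75371957 177.11800121]
-27 [283.74286272 172.48477106]
23 [283.548413    89.50207723]
85 [283.26563777 -31.17410782]
tip [284.2498217  222.00241579]
```

View pics/w1.png

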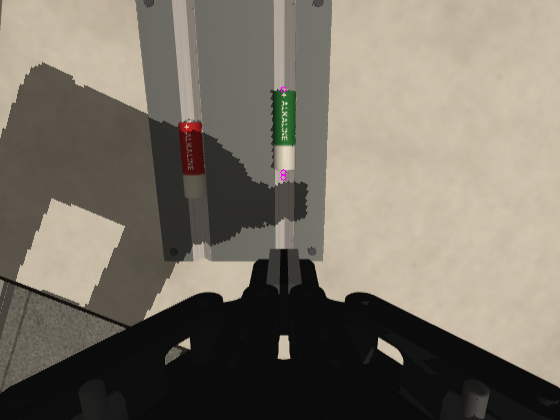

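The wrist view shows the green cell from (284,90) to (284,170), on the finger centreline and matching the predicted end marks; red is well clear at (192,160). Next is lowering the shut fingers behind the green cell.

servo_tool(series=[[[0,0,-0.15,0],[0,0,-0.25,0],[0,0,-0.3,0],[0,0,-0.32,0],[0,0,-0.32,0],[0,0,-0.32,0],[0,0,-0.32,0]]])

```text
t: 3.95
position: [470.1, 100.7, 17.9]
orientation: [0.0, 0.975, 0.223, 0.001]
contact_force: [-0.1, -0.5, 0.3]
opening: 0.3
grasp_force: 0.0
```

servo_tool(series=[[[0.045,0.0217,-0.007,0],[0.0901,0.0434,-0.007,0],[0.1081,0.052,-0.007,0],[0.1262,0.0607,-0.007,0],[0.1442,0.0694,-0.007,0],[0.1622,0.078,-0.007,0],[0.1802,0.0867,-0.007,0],[0.1983,0.0954,-0.007,0],[0.2163,0.104,-0.007,0],[0.2343,0.1127,-0.007,0],[0.2523,0.1214,-0.007,0],[0.2523,0.1214,-0.007,0]]])

```text
t: 5.45
position: [520.5, 125.0, 16.0]
orientation: [0.0, 0.975, 0.223, 0.0]
contact_force: [-0.9, 0.7, 0.2]
opening: 0.2
grasp_force: 0.0
```

```bash
cat > m.py <<'E'
import sys
from h import *
s=robot.sense();q,b,_=cam('wrist')
x=np.array([np.cos(np.radians(25.69)),np.sin(np.radians(25.69))]);y=np.array([-x[1],x[0]]);o=np.array([525.17,158.93])-11*x
r=s['position'][:2]-o;print('tcp in tester',r@x,r@y,s['position'][2],s['contact_force'])
H,S,V=cv2.split(cv2.cvtColor(b,cv2.COLOR_BGR2HSV))
for c,m in(('g',(H>45)&(H<85)),('r',(H<8)|(H>172))):
    k,l,st,ce=cv2.connectedComponentsWithStats((m&(S>110)&(V>30)).astype(np.uint8));i=1+st[1:,4].argmax()
    a=st[i];w=ray(q,ce[i][0],a[1],24)[:2]-o;print(c,a,'front end',w@x,w@y)
cv2.imwrite(sys.argv[1],b)
E
python3 m.py pics/w2.png
```

```text
tcp in tester -7.946055919035899 -28.516670272329645 15.986256702723054 [-0.86223517  0.73918117  0.24621864]
g [ 272  143   33   74 1924] front end 51.131724151732314 -30.040497894318257
r [ 147  240   37   71 1749] front end 7.9484772201303775 25.46283188702737
```

View pics/w2.png

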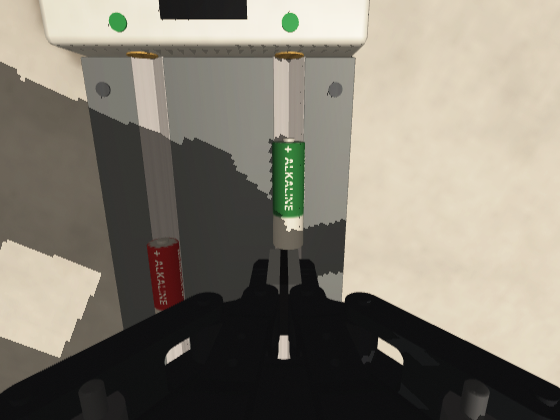

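The green cell is now moving in its groove, with its front end at tester x≈51 (pixel row 141) and the fingers against its rear end at row 248. That leaves 34 mm to the stop, so I'll push 32 mm more, slowly.

servo_tool(series=[[[0.018,0.0087,0,0],[0.036,0.0173,0,0],[0.0541,0.026,0,0],[0.0721,0.0347,0,0],[0.0901,0.0434,0,0],[0.1081,0.052,0,0],[0.1216,0.0585,0,0],[0.1307,0.0629,0,0],[0.1397,0.0672,0,0],[0.1442,0.0694,0,0],[0.1442,0.0694,0,0],[0.1442,0.0694,0,0]]])

```text
t: 7.0
position: [548.9, 138.8, 15.9]
orientation: [0.0, 0.975, 0.223, 0.0]
contact_force: [0.1, -0.7, 1.3]
opening: -0.2
grasp_force: 0.0
```

```bash
python3 m.py pics/w3.png
```

```text
tcp in tester 23.644889575602487 -28.432494374714324 15.920697471928179 [ 0.11213108 -0.74093807  1.25637167]
g [ 273  143   32   74 1913] front end 82.73522747728485 -30.028981718410158
r [164 339  25  25 269] front end -13.191204101060269 25.35996691641506
```

View pics/w3.png

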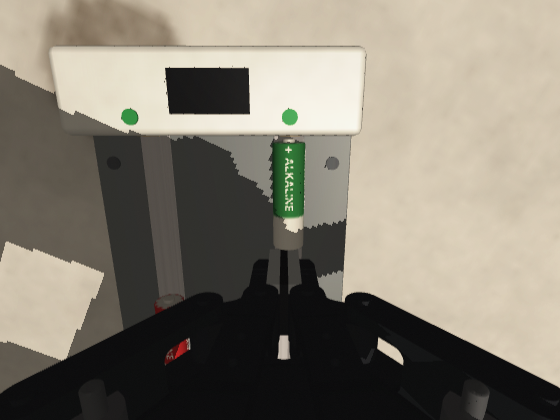

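The cell's front end is at x≈83, right by the housing face (row 140 against row 135). I'll back off and rise.

servo_tool(series=[[[-0.045,-0.0217,0,0],[-0.09,-0.0434,0,0],[-0.09,-0.0434,0.1,0],[-0.09,-0.0434,0.35,0],[-0.09,-0.0434,0.6,0],[-0.09,-0.0434,0.6,0],[-0.09,-0.0434,0.6,0],[-0.09,-0.0434,0.6,0]]])

```text
t: 8.05
position: [529.3, 129.9, 134.0]
orientation: [-0.0, 0.975, 0.222, -0.002]
contact_force: [0.2, 0.1, -0.5]
opening: -0.1
grasp_force: 0.0
```

```bash
python3 m.py pics/w4.png
```

```text
tcp in tester 2.166023748161404 -28.00555143603876 133.99485117161407 [ 0.18969759  0.12813754 -0.54409206]
g [278 104  18  42 589] front end 82.06229891070876 -30.261291043073427
r [207 202  19  39 601] front end 5.55558233368928 27.435387527867327
```

View pics/w4.png

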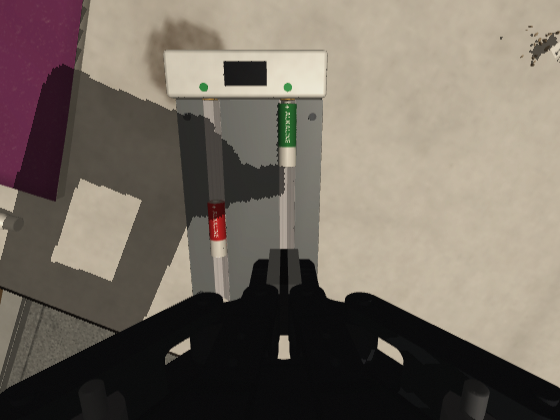

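The green cell lies in its groove at the housing, with its front end at (288,101). Red is where it was, and the tool is clear at z = 134 mm.

```bash
python3 -c "
from rig import robot
print(robot.close_job())"
```

```text
the job is handed in; nothing more can be done
None
```

The job is handed in at about 8 s on the robot's clock: the green battery lies in its groove with its front end about 2–3 mm from the stop by my measurement, the red battery looks unmoved in the wrist view, and the arm is clear; the hand-in call returned no verdict.

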